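# Refit the keyed dial knob of a stage-heater controller

## Task

The blue dial knob has come off the white heater controller. Set it back over the bare shaft and, pressing it down only lightly (never harder than 20 N), turn it slowly clockwise until its slot finds the shaft's key and it drops fully home on the dark collar; then turn it on clockwise until its white pointer stands at the green mark, and let go. Do not knock the bottle, the petri dish or the timer.

Things in the scene. Friction and masses are not known exactly. Their poses are not given: they have to be found in the camera images.
- knob: Loose blue dial knob, 50 g, standing upright on the worktop. Origin: centre of its underside; z up, x towards its pointer. A round skirt 48 mm across, 33.5 mm high, carries a bar grip 48 mm long (along x), 14 mm wide (along y), whose top is 57.5 mm above the origin: take the bar across its width. A white pointer line runs along the bar's top and down its +x end.
- knob_bore (a point): Centre of the mouth of the knob's bore (at the knob's origin). Blind bore 14.4 mm across, 29.5 mm deep, with one slot 6.8 mm wide out to 17.5 mm from the centre on the +x (pointer) side.
- knob_pointer (a point): Point straight out from the knob's pointer end, 26 mm from the knob's centre along its +x, at the level of its underside.
- unit: Fixed white heater controller, 55 mm high to its top panel. Origin: at worktop level straight under the axis of its bare upright shaft; x points from the shaft across the case towards the display, away from the robot; z up. The case spans x -55 to +105 mm, y -55 to +55 mm. Its dial plate is white with black ticks and one green mark.
- seat (a point): Centre of the dark collar round the shaft, 40 mm across, top 57 mm above the unit's origin. Home, the knob's underside rests on this collar. The shaft turns stiffly (0.06 N m), stays where it is left, and has stops 1.0 rad anticlockwise and 1.4 rad clockwise of the unit's +x. Slot on key has about 0.06 rad of play either way.
- shaft_key (a point): Point on the shaft axis 65 mm above the unit's origin, the lowest that the top of the brass key can stand; it stands 0 to 15 mm higher, not measured. The key is 5 mm wide, reaches 16.5 mm out on one side and points within 0.55 rad of the unit's +x at the start, not measured. Above it a 5 mm round pilot, 12 mm across, coned to 6 mm. Until slot meets key, the knob's underside rests on the key.
- dial_mark (a point): Where the knob's pointer end (point knob_pointer) stands when the pointer is at the green mark: 26 mm from the axis, 1.0 rad clockwise (seen from above) of the unit's +x, 57 mm above its origin. The green mark is a 14 x 5 mm bar on the white dial plate, farther out in the same direction.
- shaft_foot (a point): Foot of the shaft, on its axis, 55 mm above the unit's origin. The shaft is sprung along its axis: it gives at most 2 mm downward, about 2 N at first and 1.5 N more per mm, then stops hard. Pressing harder than about 8 N can drag it round with the knob before the key is in.
- bottle: Bystander: clear bottle with blue cap, 70 mm across, 142 mm high, origin at the centre of its underside.
- dish: Bystander: two stacked red petri dishes, 63 mm across, 29 mm high, origin at the centre of the underside.
- timer: Bystander: white lab timer 70 x 64 x 19 mm, origin at the centre of its underside.
Mind the look-alikes: they are no part of the job. Of the things that look like the knob, the smallest one is meant.

How it is judged:
On the way, in this order (a step that is already met when the one before it is completed fails the run):
1. the knob has dropped home over the key (horizontal distance between knob and unit below 0.003 m and z of knob in the frame of unit below 0.06 m and angle between knob's own z axis and vertical below 0.12 rad), for 0.2 s.
2. the pointer of the seated knob is at the green mark (z of knob in the frame of unit below 0.06 m and horizontal distance between knob_pointer and dial_mark below 0.005 m), for 0.2 s.
At the end, for the whole second after the job is handed in: The knob sits upright (within 0.12 rad) on the shaft, centred within 3 mm and home (underside at most 60 mm above the unit's origin, 57 mm when fully home), its pointer end within 5 mm (about 0.2 rad) of the point at the green mark, at rest and let go (all of step 2 and horizontal distance between knob and unit below 0.003 m and z of knob in the frame of unit above 0.054 m and angle between knob's own z axis and vertical below 0.12 rad and linear speed of knob below 0.02 m/s); the robot touches nothing.
It fails at once if the knob is pressed against the controller or its shaft harder than 20 N (contact force between knob and unit above 20 N).
It fails at once if a bystander is knocked (moved more than 20 mm) (distance of any of bottle, dish, timer from where it was at the start of the episode above 0.02 m).
It also fails if it takes over 72 s, if anything falls off the work surface, if the arm or the gripper's body presses on something with over 40 N, if the wrist force passes 120 N, or if a joint passes its speed limit or range.

## Robot

A 6-joint arm with a two-finger parallel gripper is mounted at the origin on a cart in front of the work surface, level with it; the furniture and walls round the work are solid. World frame = base frame: x ahead of the robot, y to its left, z up, the work surface at z = 0. Lengths are in m, angles in rad, forces in N, time in s.
With the tool pointing down it reaches from about 0.375 to 0.75 m from the base axis. Payload 9 kg.
Tool frame: the origin (TCP) lies at the very end of the fingers, on their centre line; the grasp point (between the pads) lies 19 mm behind it (bot.pinch_z is the distance from the TCP to the grasp point, in m); z points along the fingers, y is the line along which they close (so a half turn about z gives the same grasp; the last joint's range is limited). The gripper opens to 85 mm and grips with 20 to 120 N. Pads are 22 mm wide; open, the fingers measure 114 mm over their backs; the gripper's body (76 mm by 85 mm) begins 54 mm behind the grasp point. The pads swing forward as they close: fully open they stand 13 mm farther back than shut.
Start: joints at [1.078, 0.104, 0.097, 1.564, 0, 1.353], TCP at [0.163, 0.578, 0.231] pointing down, gripper open.
Joint ranges: [-2.99, 2.99], [-0.84, 1.86], [-1.1, 1.16], [-1.84, 2.11], [-1.51, 1.56], [-3.14, 3.14]. Speed limits (rad/s): [2.22, 2.22, 2.57, 3.14, 3.14, 3.14].

## Interface

Orientations are given as a unit quaternion [x, y, z, w].
In Python, from cell import bot gives the robot as it stands.
- The arm moves only by the tool apply_moves, never from a script. Its argument "targets" is a list of rows, each a list of 7 numbers: the shift along the tool's x, y, z in m, then the turn, a rotation vector about the tool's x, y, z in rad, then the finger opening in m, from 0 to 0.0854. A call has 1 to 12 rows; each row is the pose to reach, as a shift and turn from the pose commanded when the call began, along the tool's axes at that moment; what a row does not reach only later rows make up. A row lasts 1/12 s, in which the tool goes at most 41.7 mm and 7.16 degrees, less where a joint would pass 70% of its speed; a pose out of reach is approached as far as the arm can. A call with a gripper value outside its range is refused whole. The fingers move at their own pace and stop on an object; the grip force is fixed at half the most. Time passes only in rows, so rows that repeat a pose let the fingers close. It gives the time, the measured TCP pose, the force, the opening and the grip force at its end, in the units of the state.
- bot.get_obs(): the state, without advancing time (a new reading comes with each control period).
- bot.capture(name): name is "scene" or "top" or "wrist"; returns (picture, depth): 384x512x3 uint8, blue, green, red; 384x512 float32, m along the optical axis (not along the pixel's ray), 0 where there is no reading.
- bot.camera_params(name): a dict with "mtx" (3x3 intrinsics, pixels), "T" (4x4, takes a point from camera to world coordinates). Camera axes: x right, y up, looking along -z (the intrinsics and any distortion apply to the point x, -y, -z); pixel columns grow to the right and rows downward; lengths in m; the calibration is good to about 2 mm. A picture is of the moment at which its call begins: read the wrist's pose just before it. camera_params takes no time and is no camera call; for the wrist camera it gives the pose at the moment of the call.
- bot.finish_job(): hands the job in; it is judged then, once.
The state is a dict: "t": time; "qpos": joint angles; "dq": joint speeds; "tau": joint torques, N m; "position": TCP position; "ee_rot": TCP orientation; "wrist_force": force on the tool from outside, world axes, zero at the start; "wrist_torque": the same for the moment, N m; "gripper_width": opening from 0.0 (shut) to 1.0 (fully open); "grip_force": force on a finger pad.
Only numpy, scipy, OpenCV 4.12 (cv2) and the standard library are available. Lean on these libraries where they do the work, as an engineer would, in place of code of your own. Each camera call takes 0.05 s, during which the arm holds its last target. There are 200 camera calls.

## Working session

There is one attempt and no reset: what is moved stays moved. The work goes in short steps, Python scripts to look and compute and a tool call to move; the robot and the scene stay as the last step left them, time stands still between calls to the robot, and variables do not carry over. Pictures are saved under pics/ and viewed, at most 11 in all, crops included, and the job is handed in when it is done.

Besides the shell and the picture viewer there is one more tool, called after "Emit:" as a command line: name --pt "numbers of a row" for each row, then --argument value for the rest. apply_moves: Moves the arm, as the interface text tells. Its arguments: {"type":"object","properties":{"targets":{"type":"array"}},"required":["targets"]}

```bash
mkdir -p pics; python3 - <<'E'
from cell import bot
import cv2,numpy as np
o=bot.get_obs();print(o)
ims=[]
for n in("scene","top"):
    im,d=bot.capture(n);p=bot.camera_params(n);np.savez(f"{n}.npz",im=im,d=d,mtx=p["mtx"],T=p["T"]);print(n,p)
    cv2.imwrite(f"pics/{n}.png",im)
E
```

```text
{'t': 0.0, 'qpos': array([ 1.07827918e+00,  1.04702467e-01,  9.64449106e-02,  1.56390937e+00,
       -9.86309548e-06,  1.35308015e+00]), 'dq': array([-0.00045917,  0.00229303, -0.00083081, -0.00169642, -0.00051709,
       -0.00087841]), 'tau': array([-9.18045080e-04, -5.56935918e+01,  5.03643715e+01,  1.73530681e-02,
       -3.30819585e-04,  1.91338358e-05]), 'position': array([0.16264826, 0.57717343, 0.23050707]), 'ee_rot': array([ 1.36968529e-01,  9.90575162e-01, -6.44257812e-04, -2.33655449e-04]), 'wrist_force': array([ 0.18258669, -0.56135194,  0.11555946]), 'wrist_torque': array([ 0.0005654 ,  0.01148587, -0.02572873]), 'grip_force': 0.0, 'gripper_width': 1.0011515970971103}
scene {'mtx': array([[464.98458209,   0.        , 254.14269795],
       [  0.        , 464.98458209, 180.81503684],
       [  0.        ,   0.        ,   1.        ]]), 'T': array([[ 0.75306982,  0.28209762, -0.59439615, -0.05284065],
       [-0.65793807,  0.32037363, -0.6815264 , -1.07424113],
       [-0.00182812,  0.90431281,  0.42686648,  0.47909696],
       [ 0.        ,  0.        ,  0.        ,  1.        ]])}
top {'mtx': array([[467.12908185,   0.        , 247.97688302],
       [  0.        , 467.12908185, 192.0533687 ],
       [  0.        ,   0.        ,   1.        ]]), 'T': array([[ 1.16326471e-01,  9.70814530e-01, -2.09731497e-01,
         3.04943883e-01],
       [-9.93211031e-01,  1.13701827e-01, -2.45711733e-02,
        -4.33367367e-01],
       [-7.19772296e-06,  2.11165914e-01,  9.77450232e-01,
         1.04448343e+00],
       [ 0.00000000e+00,  0.00000000e+00,  0.00000000e+00,
         1.00000000e+00]])}
```

View pics/scene.png

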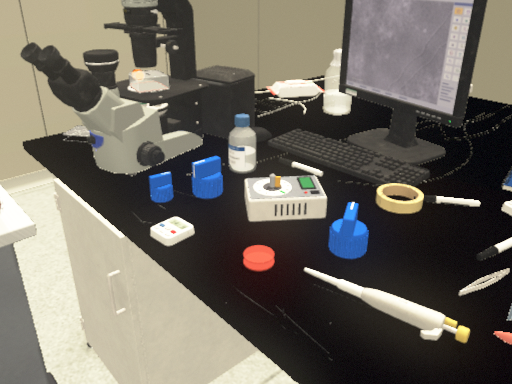

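View pics/top.png

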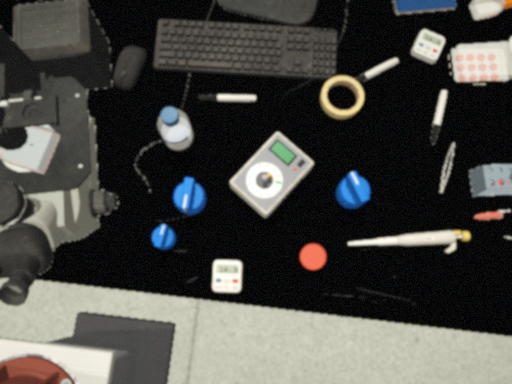

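Three blue knobs appear in the top view: (163,237), (190,197) and (353,190). The one at (163,237) is the smallest, which fits; the same knob is at (161,187) in the scene view. I'll confirm it by size and in a crop.

```bash
cat > h.py <<'E'
import cv2,numpy as np
def ray(mtx,T,u,v):
    d=np.array([(u-mtx[0,2])/mtx[0,0],-(v-mtx[1,2])/mtx[1,1],-1]);return T[:3,3],T[:3,:3]@d
def onz(mtx,T,u,v,z):
    o,d=ray(mtx,T,u,v);return o+d*(z-o[2])/d[2]
def mask(im,lo,hi):
    return cv2.inRange(cv2.cvtColor(im,cv2.COLOR_BGR2HSV),lo,hi)
def blobs(m,a=20):
    n,l,s,c=cv2.connectedComponentsWithStats(m)
    return [(c[i],s[i]) for i in range(1,n) if s[i][4]>a]
E
python3 - <<'E'
from h import *
f=np.load("top.npz");im,M,T,D=f["im"],f["mtx"],f["T"],f["d"]
for nm,lo,hi,z in(("blue",(100,120,60),(125,255,255),.033),("red",(0,120,80),(10,255,255),.029),("green",(45,80,60),(90,255,255),.057)):
    for c,s in blobs(mask(im,lo,hi),8): print(nm,c.round(1),s,onz(M,T,*c,z).round(3))
for n,p,z in(("timer",(227,276),.019),("shaft",(264.5,180),.07),("display",(284,151),.057)):print(n,onz(M,T,*p,z).round(3))
g=np.load("scene.npz")
a=cv2.resize(im[130:290,140:380],None,fx=3,fy=3,interpolation=2)[:480]
b=cv2.resize(g["im"][140:210,130:340],None,fx=3,fy=3,interpolation=2)
cv2.imwrite("pics/crop1.png",a)
E
```

```text
blue [423.3   4. ] [396   0  61  11 514] [ 1.035 -0.776  0.033]
blue [352.8 191.4] [335 170  37  40 989] [ 0.55  -0.638  0.033]
blue [189.4 195.8] [172 176  35  40 946] [ 0.499 -0.28   0.033]
blue [163.  237.4] [150 223  27  27 507] [ 0.4   -0.236  0.033]
red [487.1 215.6] [473 211  28  10 178] [ 0.531 -0.936  0.029]
red [312.6 256.3] [299 243  28  28 642] [ 0.398 -0.563  0.029]
red [ 31.5 371.3] [   0  357   69   27 1371] [ 0.097 -0.01   0.029]
green [282.4 152.2] [272 142  22  21 232] [ 0.615 -0.473  0.057]
timer [ 0.335 -0.384  0.019]
shaft [ 0.544 -0.441  0.07 ]
display [ 0.618 -0.477  0.057]
```

View pics/crop1.png

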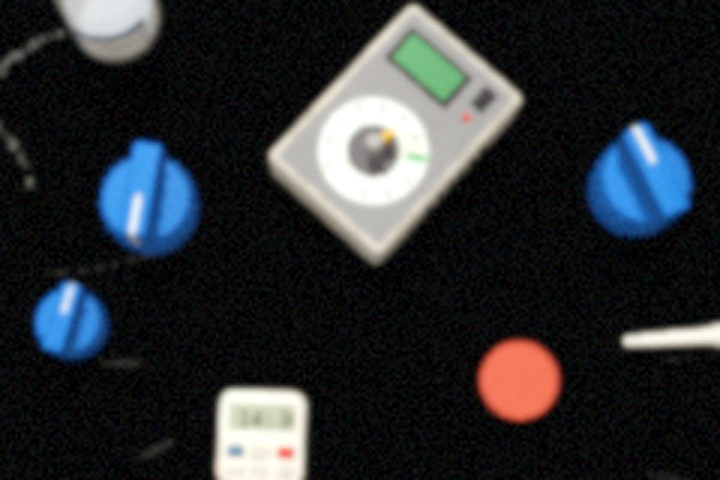

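The crop confirms it: the small knob is at crop (70,322) with its pointer up. The brass key is at crop (387,135) and points roughly at the display. The microscope stands between the start pose and the work, so I'll check heights along the way.

```bash
python3 - <<'E'
from h import *
H=np.full((20,34),-1.)
for n in("top","scene"):
    f=np.load(n+".npz");D,M,T=f["d"],f["mtx"],f["T"]
    v,u=np.mgrid[:384,:512];ok=D>0
    P=np.stack([(u-M[0,2])/M[0,0]*D,-(v-M[1,2])/M[1,1]*D,-D],-1)[ok]@T[:3,:3].T+T[:3,3]
    i=((P[:,0]-0)/.05).astype(int);j=np.floor((P[:,1]+.9)/.05).astype(int)
    k=(i>=0)&(i<20)&(j>=0)&(j<34);np.maximum.at(H,(i[k],j[k]),P[k,2])
print("y0:",[round(-.9+.05*j,2) for j in range(34)])
for a in range(20):print(f"{a*.05:.2f}",*[f"{int(h*100):3d}" for h in H[a]])
E
```

```text
y0: [-0.9, -0.85, -0.8, -0.75, -0.7, -0.65, -0.6, -0.55, -0.5, -0.45, -0.4, -0.35, -0.3, -0.25, -0.2, -0.15, -0.1, -0.05, 0.0, 0.05, 0.1, 0.15, 0.2, 0.25, 0.3, 0.35, 0.4, 0.45, 0.5, 0.55, 0.6, 0.65, 0.7, 0.75]
0.00 -79 -78 -78 -79 -79 -78 -78 -78 -78 -78 -78 -78 -78 -78 -69 -18 -100 -100 -100 -100 -100 -100 -100 -79 -78 -79 -79 -78 -100 -100 -100 -100 -100 -100
0.05 -78 -78 -78 -78 -78 -78 -78 -78 -78 -79 -78 -78 -78 -78   0   0   6   7   7   3 -69 -69 -79 -79 -78 -78 -78 -79 -100 -100 -100 -100 -100 -100
0.10 -79 -78 -79 -78 -79 -78 -78 -78 -78 -78 -79 -78 -79 -78   0   0   1   1   1   1 -31 -69 -79 -78 -79 -78 -78 -78 -79 -100 -100 -100 -100 -100
0.15 -78 -78 -78 -78 -78 -78 -78 -79 -78 -78 -78 -78 -78 -78   0 -69 -69 -69 -69 -69 -68 -69 -78 -78 -79 -78 -78 -79 -79 -100 -100 -100 -100 -100
0.20 -78 -79 -79 -79 -78 -78 -78 -78 -78 -78 -78 -79 -78 -78 -78 -78  31  31  32 -78 -78 -79 -78 -78 -79 -79 -79 -79 -79 -79 -79 -79 -100 -100
0.25   0   0   0   0   0   0   0   0   0   0   0   0   0   0   0  31  33  32  32   0   0   0   0   0   0   0 -79 -79 -79 -79 -79 -78 -78 -79
0.30   0   0 
[... 1399 characters left out ...]
0   3  18  19  19  19  18 -100 -100 -100 -100 -100 -100 -100 -100 -100 -100 -100 -100 -100
0.80   4   1   0   0   1   2   2   2   2   2   2   2   2   2   2   3   4  19  19  19  19 -100   0 -100 -100 -100 -100 -100 -100 -100 -100 -100 -100 -100
0.85   4   1   0   1   1   0   2   2   2   2   2   2   2   2   2   2   1  18  18 -100 -100 -100   0   0 -100 -100 -100 -100 -100 -100 -100 -100 -100 -100
0.90   4   2   2   0   0   0   2   2   3   3   2   2   2   2   2   2   0   0   0   0 -100   0   0   0 -100 -100 -100 -100 -100 -100 -100 -100 -100 -100
0.95   0   2   2   0   0  40  40   1   1   1   1   1   1   0   0   0   0   0   0   1   1   0   0   0 -100 -100 -100 -100 -100 -100 -100 -100 -100 -100
```

```bash
python3 - <<'E'
from h import *
f=np.load("scene.npz");D,M,T=f["d"],f["mtx"],f["T"]
for u,v in[(178,5),(178,40),(178,80),(140,3),(140,40),(120,30),(100,60),(40,55),(145,85),(225,85),(85,100),(60,80)]:
    w=D[v-1:v+2,u-1:u+2];w=w[w>0]
    if len(w):
        d=np.median(w);print((u,v),(T[:3,3]+d*ray(M,T,u,v)[1]).round(3))
f=np.load("top.npz");D,M,T=f["d"],f["mtx"],f["T"]
for u,v in[(15,90),(10,140),(35,150),(55,90),(15,205),(20,240),(15,290),(70,180)]:
    d=D[v,u];print((u,v),(T[:3,3]+d*ray(M,T,u,v)[1]).round(3))
E
```

```text
(178, 5) [0.64  0.017 0.378]
(178, 40) [0.64  0.029 0.289]
(178, 80) [0.632 0.031 0.182]
(140, 3) [ 0.514 -0.017  0.391]
(140, 40) [ 0.513 -0.     0.305]
(120, 30) [1.36  1.865 0.078]
(100, 60) [ 0.387 -0.041  0.278]
(40, 55) [ 0.254 -0.061  0.308]
(145, 85) [ 0.499 -0.028  0.2  ]
(225, 85) [ 0.745 -0.035  0.162]
(85, 100) [ 0.324 -0.079  0.205]
(60, 80) [ 0.293 -0.034  0.246]
(15, 90) [0.636 0.062 0.198]
(10, 140) [ 0.511 -0.     0.284]
(35, 150) [ 0.515 -0.013  0.219]
(55, 90) [ 0.65  -0.009  0.185]
(15, 205) [ 0.4   -0.038  0.292]
(20, 240) [ 0.347 -0.045  0.264]
(15, 290) [ 0.267 -0.071  0.298]
(70, 180) [ 0.473 -0.074  0.185]
```

```bash
cat >> h.py <<'E'
from scipy.spatial.transform import Rotation as Ro
def plan(o,pts,ya=None):
    """shifts along tool axes from state o to world points; ya = wanted world angle of tool y (mod pi)"""
    R=Ro.from_quat(o["ee_rot"]).as_matrix()
    for p in pts: print("shift",(R.T@(np.array(p)-o["position"])).round(4))
    if ya is not None:
        Z=np.array([0,0,-1.]);cand=[]
        for k in(0,np.pi):
            Y=np.array([np.cos(ya+k),np.sin(ya+k),0]);Rt=np.stack([np.cross(Y,Z),Y,Z],1)
            cand.append(Ro.from_matrix(R.T@Rt).as_rotvec())
        for c in cand: print("rotvec",c.round(4))
E
python3 - <<'E'
from h import *;from cell import bot
plan(bot.get_obs(),[(.163,.55,.45),(.22,.32,.46),(.33,.08,.46),(.33,-.1,.46),(.40,-.236,.30)],np.pi/2)
E
```

```text
shift [-0.0077 -0.0264 -0.2194]
shift [-0.1249 -0.2323 -0.2292]
shift [-0.2959 -0.4334 -0.229 ]
shift [-0.3448 -0.6067 -0.2288]
shift [-0.4491 -0.7184 -0.0687]
rotvec [-0.0011 -0.0004 -0.2747]
rotvec [-6.0000e-04  1.6000e-03  2.8668e+00]
```

Emit:
apply_moves --pt "0 0 -0.04 0 0 0 0.085" --pt "0 0 -0.08 0 0 0 0.085" --pt "0 0 -0.12 0 0 0 0.085" --pt "0 -0.01 -0.16 0 0 0 0.085" --pt "0 -0.02 -0.2 0 0 0 0.085" --pt "-0.01 -0.04 -0.229 0 0 0 0.085" --pt "-0.03 -0.07 -0.229 0 0 0 0.085" --pt "-0.05 -0.11 -0.229 0 0 0 0.085" --pt "-0.07 -0.14 -0.229 0 0 0 0.085" --pt "-0.09 -0.17 -0.229 0 0 0 0.085" --pt "-0.11 -0.2 -0.229 0 0 0 0.085" --pt "-0.125 -0.232 -0.229 0 0 0 0.085"

```text
t: 1.1
position: [0.2205, 0.3188, 0.4597]
ee_rot: [0.137, 0.991, -0.0, -0.0]
wrist_force: [0.9, -0.2, 0.1]
gripper_width: 0.998
grip_force: 0.0
```

```bash
python3 - <<'E'
from h import *;from cell import bot
o=bot.get_obs();print(o["position"],o["qpos"],o["ee_rot"])
plan(o,[(.33,.08,.46),(.33,-.1,.46),(.36,-.236,.40)],np.pi/2)
im,d=bot.capture("scene");cv2.imwrite("pics/s2.png",im)
E
```

```text
[0.22049579 0.31876404 0.45970288] [ 6.24852614e-01 -3.23904560e-01  1.37486485e-01  2.03248796e+00
 -1.70667748e-04  8.99484961e-01] [ 1.36885033e-01  9.90586926e-01 -1.65500712e-04 -4.97897879e-05]
shift [-1.702e-01 -2.001e-01 -2.000e-04]
shift [-2.190e-01 -3.734e-01 -2.000e-04]
shift [-0.2847 -0.4961  0.0599]
rotvec [-3.000e-04 -1.000e-04 -2.746e-01]
rotvec [-1.000e-04  5.000e-04  2.867e+00]
```

View pics/s2.png

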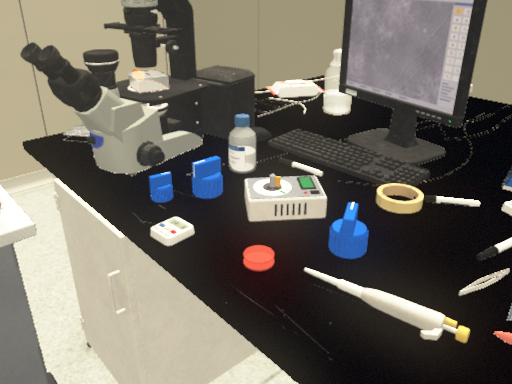

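Nothing has been disturbed, and the arm isn't in this view yet. I'll swing past the microscope at about 0.385 m radius and 0.46 m height.

```bash
python3 - <<'E'
from h import *;from cell import bot
plan(bot.get_obs(),[(.285,.26,.46),(.33,.2,.46),(.365,.12,.46),(.383,.03,.46),(.383,-.05,.46),(.37,-.12,.46),(.36,-.2,.46)])
E
```

```text
shift [-0.0767 -0.035   0.0011]
shift [-0.1363 -0.0804  0.0013]
shift [-0.1918 -0.1478  0.0015]
shift [-0.2337 -0.2295  0.0017]
shift [-0.2555 -0.3065  0.0018]
shift [-0.2621 -0.3774  0.0019]
shift [-0.2744 -0.4571  0.0021]
```

Emit:
apply_moves --pt "-0.038 -0.017 0 0 0 0 0.085" --pt "-0.077 -0.035 0 0 0 -0.05 0.085" --pt "-0.107 -0.058 0 0 0 -0.1 0.085" --pt "-0.136 -0.08 0 0 0 -0.15 0.085" --pt "-0.164 -0.112 0 0 0 -0.2 0.085" --pt "-0.192 -0.148 0 0 0 -0.25 0.085" --pt "-0.213 -0.184 0 0 0 -0.275 0.085" --pt "-0.234 -0.22 0 0 0 -0.275 0.085" --pt "-0.246 -0.26 0 0 0 -0.275 0.085" --pt "-0.2555 -0.3 0 0 0 -0.275 0.085" --pt "-0.26 -0.34 0 0 0 -0.275 0.085" --pt "-0.263 -0.378 0 0 0 -0.275 0.085"

```text
t: 2.15
position: [0.3702, -0.1169, 0.4599]
ee_rot: [-0.0, 1.0, 0.0, -0.0]
wrist_force: [1.4, 0.3, -0.3]
gripper_width: 0.999
grip_force: 0.0
```

```bash
python3 - <<'E'
from h import *;from cell import bot
o=bot.get_obs();print(o["position"],o["qpos"].round(3),o["ee_rot"].round(4))
plan(o,[(.37,-.236,.40),(.37,-.236,.22)],np.pi/2)
p=bot.camera_params("wrist");print(p["T"].round(3), p["mtx"].round(1))
E
```

```text
[ 0.37015887 -0.11693084  0.45988141] [-0.647 -0.322  0.14   2.033  0.    -0.647] [-0.e+00  1.e+00  3.e-04 -2.e-04]
shift [ 1.000e-04 -1.191e-01  5.980e-02]
shift [ 1.000e-04 -1.192e-01  2.398e-01]
rotvec [ 0.0005 -0.0004  0.    ]
rotvec [ 6.0000e-04  8.0000e-04 -3.1415e+00]
[[-0.001 -0.958 -0.285  0.298]
 [ 1.    -0.001 -0.001 -0.118]
 [ 0.    -0.285  0.958  0.603]
 [ 0.     0.     0.     1.   ]] [[281.5   0.  256.1]
 [  0.  281.5 189.1]
 [  0.    0.    1. ]]
```

Emit:
apply_moves --pt "0 -0.04 0.01 0 0 0 0.085" --pt "0 -0.08 0.03 0 0 0 0.085" --pt "-0.01 -0.11 0.06 0 0 0 0.085" --pt "-0.015 -0.119 0.1 0 0 0 0.085" --pt "-0.02 -0.119 0.14 0 0 0 0.085" --pt "-0.025 -0.119 0.18 0 0 0 0.085" --pt "-0.03 -0.119 0.22 0 0 0 0.085" --pt "-0.03 -0.119 0.26 0 0 0 0.085" --pt "-0.03 -0.119 0.27 0 0 0 0.085" --pt "-0.03 -0.119 0.27 0 0 0 0.085"

```text
t: 2.98
position: [0.3994, -0.2324, 0.1875]
ee_rot: [-0.0, 1.0, 0.002, -0.002]
wrist_force: [-1.1, 0.5, 1.7]
gripper_width: 0.995
grip_force: 0.0
```

```bash
cat > wr.py <<'E'
from h import *;from cell import bot
def shot(name):
    o=bot.get_obs();p=bot.camera_params("wrist");im,d=bot.capture("wrist")
    cv2.imwrite(f"pics/{name}.png",im);np.savez(name+".npz",im=im,d=d,mtx=p["mtx"],T=p["T"]);return o,im,d,p["mtx"],p["T"]
def white_ptr(im,M,T,z,box=None):
    pass
E
python3 - <<'E'
from wr import *
o,im,d,M,T=shot("w1");print(o["position"])
for c,s in blobs(mask(im,(100,120,60),(125,255,255)),200): print(c.round(1),s,onz(M,T,*c,.045).round(4))
E
```

```text
[ 0.39937491 -0.23236918  0.18746439]
[498.  149.9] [485 140  27  20 294] [0.3695 0.0139 0.045 ]
[253.7 177. ] [ 230  152   48   57 1794] [ 0.3982 -0.2355  0.045 ]
[215.9 258.8] [ 184  219   63   90 3588] [ 0.4943 -0.2787  0.045 ]
```

View pics/w1.png

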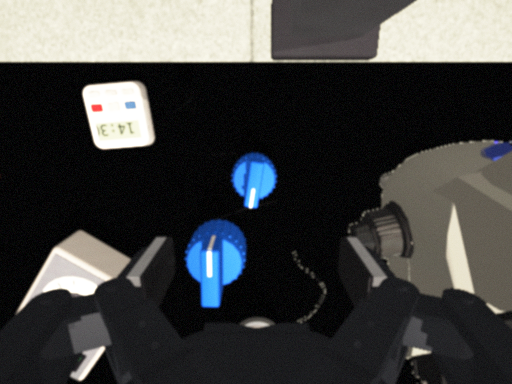

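The small knob is at (254,177) with its pointer toward (250,205), roughly world +x. The big knob is at (216,259), clear of the fingers. Next I'll measure its angle and centre.

```bash
python3 - <<'E'
from wr import *
o,im,d,M,T=shot("w2");print(o["position"])
print(d[170:185:5,245:262:4])
c=im[145:215,225:285]
hsv=cv2.cvtColor(im,cv2.COLOR_BGR2HSV)
box=np.zeros(im.shape[:2],np.uint8);box[145:215,225:285]=255
w=cv2.inRange(hsv,(0,0,120),(180,90,255))&box
ys,xs=np.nonzero(w);P=np.array([onz(M,T,x,y,.0575)[:2] for x,y in zip(xs,ys)])
m=P.mean(0);U,S,V=np.linalg.svd(P-m);v=V[0]*np.sign(V[0,0]);print("white",len(P),m.round(4),"ang",np.arctan2(v[1],v[0]).round(3),"ext",((P-m)@v).min().round(4),((P-m)@v).max().round(4))
end=m+v*((P-m)@v).max()
print("centre from pointer end",(end-24e-3*v).round(4))
b=cv2.inRange(hsv,(100,100,40),(125,255,255))&box
# points by depth above table
v_,u_=np.nonzero((b|w)>0);D=d[v_,u_];Q=np.stack([(u_-M[0,2])/M[0,0]*D,-(v_-M[1,2])/M[1,1]*D,-D],1)@T[:3,:3].T+T[:3,3]
top=Q[Q[:,2]>.052];print("top pts",len(top),top.mean(0).round(4),top.min(0).round(4),top.max(0).round(4))
a=top[:,:2]-top[:,:2].mean(0);V2=np.linalg.svd(a)[2][0];V2*=np.sign(V2[0]);print("bar ang",np.arctan2(V2[1],V2[0]).round(3),(a@V2).min(),(a@V2).max())
cv2.imwrite("pics/w2c.png",cv2.resize(c,None,fx=8,fy=8,interpolation=2))
E
```

```text
[ 0.40040027 -0.2334964   0.19050729]
[[0.30355972 0.3057984  0.28137702 0.2821713  0.2822387 ]
 [0.3095729  0.3086583  0.2837168  0.2834132  0.28236637]
 [0.31076393 0.29030913 0.28502896 0.2849996  0.28393063]]
white 99 [ 0.4173 -0.2376] ang -0.151 ext -0.0109 0.0112
centre from pointer end [ 0.4046 -0.2357]
top pts 628 [ 0.4015 -0.235   0.0602] [ 0.3278 -0.2451  0.0529] [ 0.4276 -0.2256  0.3339]
bar ang -0.121 -0.07315101176988802 0.026330431793161718
```

View pics/w2c.png

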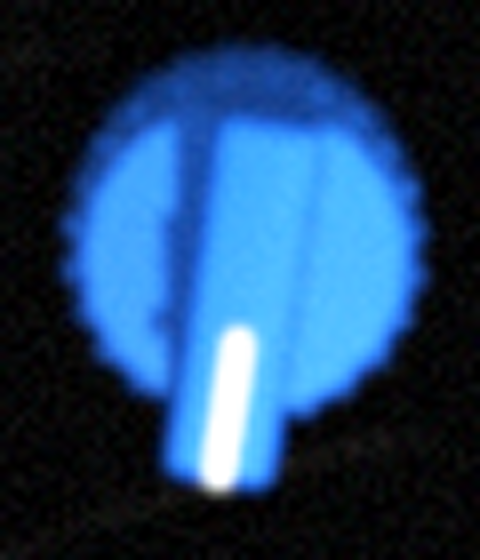

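The crop shows the bar top from crop (265,120) to (225,490), with the white pointer at its lower end. The bar lies at about -0.145 rad. I'll plan the grasp from this.

```bash
python3 - <<'E'
from wr import *
f=np.load("w2.npz");M,T=f["mtx"],f["T"]
a=onz(M,T,225+265/8,145+120/8,.0575);b=onz(M,T,225+225/8,145+490/8,.0575);print(a,b,(a+b)/2,np.linalg.norm(b-a),np.arctan2(*(b-a)[1::-1]))
s1=onz(M,T,225+75/8,145+245/8,.0335);s2=onz(M,T,225+425/8,145+245/8,.0335);print(s1,s2)
o=bot.get_obs();c=(a+b)/2
plan(o,[(c[0],c[1],.10),(c[0],c[1],.037)],np.pi/2-.145)
E
```

```text
[ 0.37983808 -0.23255792  0.0575    ] [ 0.42867352 -0.2375998   0.0575    ] [ 0.4042558  -0.23507886  0.0575    ] 0.049095012340365625 -0.10287775534745813
[ 0.40174618 -0.25836148  0.0335    ] [ 0.40168236 -0.21034584  0.0335    ]
shift [-0.003  -0.0007  0.0924]
shift [-0.0029 -0.0006  0.1554]
rotvec [-0.0011  0.0014  0.1452]
rotvec [-2.1000e-03 -1.7000e-03 -2.9964e+00]
```

Emit:
apply_moves --pt "-0.003 0 0.03 0 0 0.07 0.085" --pt "-0.003 0 0.065 0 0 0.13 0.085" --pt "-0.003 0 0.095 0 0 0.13 0.085" --pt "-0.003 0 0.12 0 0 0.13 0.085" --pt "-0.003 0 0.14 0 0 0.13 0.085" --pt "-0.003 0 0.15 0 0 0.13 0.085" --pt "-0.003 0 0.153 0 0 0.13 0.085" --pt "-0.003 0 0.153 0 0 0.13 0.085" --pt "-0.003 0 0.153 0 0 0.13 0.06" --pt "-0.003 0 0.153 0 0 0.13 0.04" --pt "-0.003 0 0.153 0 0 0.13 0.02" --pt "-0.003 0 0.153 0 0 0.13 0.005"

```text
t: 4.08
position: [0.4042, -0.2343, 0.0382]
ee_rot: [0.065, 0.998, -0.0, 0.001]
wrist_force: [0.1, 0.1, 0.2]
gripper_width: 0.449
grip_force: 0.0
```

Emit:
apply_moves --pt "0 0 0 0 0 0 0.005" --pt "0 0 0 0 0 0 0.005" --pt "0 0 0 0 0 0 0.005" --pt "0 0 0 0 0 0 0.005" --pt "0 0 0 0 0 0 0.005" --pt "0 0 0 0 0 0 0.005"

```text
t: 4.58
position: [0.404, -0.2341, 0.0376]
ee_rot: [0.065, 0.998, -0.0, 0.0]
wrist_force: [0.5, -0.2, 5.0]
gripper_width: 0.149
grip_force: 59.2
```

Gripped. I'll lift and carry it beside the unit for a close look.

```bash
python3 - <<'E'
from h import *;from cell import bot
plan(bot.get_obs(),[(.404,-.234,.22),(.50,-.36,.23)],np.pi/2)
E
```

```text
shift [-1.000e-04  0.000e+00 -1.824e-01]
shift [-0.1116 -0.1125 -0.1923]
rotvec [-0.0004  0.0006 -0.1298]
rotvec [9.0000e-04 5.0000e-04 3.0118e+00]
```

Emit:
apply_moves --pt "0 0 -0.01 0 0 0 0.005" --pt "0 0 -0.03 0 0 0 0.005" --pt "0 0 -0.06 0 0 0 0.005" --pt "0 0 -0.09 0 0 0 0.005" --pt "0 0 -0.12 0 0 0 0.005" --pt "0 0 -0.15 0 0 0 0.005" --pt "-0.01 -0.01 -0.175 0 0 0 0.005" --pt "-0.03 -0.03 -0.19 0 0 -0.03 0.005" --pt "-0.055 -0.055 -0.192 0 0 -0.07 0.005" --pt "-0.08 -0.08 -0.192 0 0 -0.1 0.005" --pt "-0.1 -0.1 -0.192 0 0 -0.13 0.005" --pt "-0.112 -0.112 -0.192 0 0 -0.13 0.005"

```text
t: 5.58
position: [0.5012, -0.3613, 0.2287]
ee_rot: [-0.001, 1.0, 0.0, -0.0]
wrist_force: [-0.4, -0.3, -0.3]
gripper_width: 0.146
grip_force: 58.7
```

Emit:
apply_moves --pt "0 0 0 0 0 0 0.005" --pt "0 0 0 0 0 0 0.005" --pt "0 0 0 0 0 0 0.005"

```text
t: 5.83
position: [0.4999, -0.3588, 0.2293]
ee_rot: [-0.0, 1.0, 0.0, -0.0]
wrist_force: [0.3, 0.6, -0.5]
gripper_width: 0.15
grip_force: 58.7
```

```bash
python3 - <<'E'
from wr import *
o,im,d,M,T=shot("w3");print(o["position"],o["grip_force"],o["wrist_force"])
E
```

```text
[ 0.49990807 -0.35879614  0.22933316] 58.72733473777771 [ 0.32298144  0.64512063 -0.50110356]
```

View pics/w3.png

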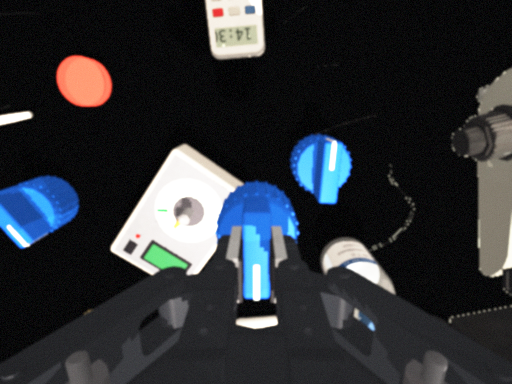

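Held knob centred at (257,220). The shaft is at (187,212), with brass near (181,222), the green mark at (162,210) and the display at (165,258). Now I'll measure these.

```bash
python3 - <<'E'
from wr import *
f=np.load("w3.npz");im,d,M,T=f["im"],f["d"],f["mtx"],f["T"]
hsv=cv2.cvtColor(im,cv2.COLOR_BGR2HSV)
g=blobs(cv2.inRange(hsv,(40,80,40),(90,255,255)),4)
for c,s in g: print("green",c.round(1),s,onz(M,T,*c,.0555).round(4))
b=cv2.inRange(hsv,(12,90,80),(35,255,255))
for c,s in blobs(b,2):
    if 150<c[0]<220 and 190<c[1]<240: print("brass",c.round(1),s,onz(M,T,*c,.068).round(4))
w=(im.min(2)>215).astype(np.uint8)*255
for c,s in blobs(w,200): print("white",c.round(1),s)
# dial plate: region near shaft
sub=im[170:260,140:235].min(2);print(sub[::6,::5])
print("depth pts")
for v in range(204,228,3):
    print(v,[int(1000*(T[:3,3]+d[v,u]*ray(M,T,u,v)[1])[2]) for u in range(172,204,2)])
cv2.imwrite("pics/w3c.png",cv2.resize(im[140:275,105:245],None,fx=5,fy=4.4,interpolation=2)[:595])
E
```

```text
green [162. 210.] [158 210   9   1   9] [ 0.5481 -0.4729  0.0555]
green [163.2 258.3] [143 244  45  26 628] [ 0.6135 -0.4776  0.0555]
brass [176.7 223.4] [175 220   4   7  14] [ 0.56   -0.4528  0.068 ]
white [235.4  23. ] [ 207    0   56   54 1515]
white [ 13.9 117.2] [  0 112  31  13 240]
white [176.5 213.1] [ 111  149  124  125 7327]
white [366. 270.] [347 262  33  21 396]
white [256.  281.9] [253 264   7  37 251]
white [258.4 322.5] [237 318  40  10 283]
[[ 13   7   2   3 234 247 244 246 245 246 247 246 254 253 205 195 195  81
    6]
 [  0   1   0 147 251 243 244 245 246 247 244 246 246 247 255 250 195 198
  182]
 [  9   0  54 254 243 245 253 255 255 255 255 255 255 247 248 248 255 239
  192]
 [  8   9 254 243 244 255 255 255 255 255 255 255 255 255 255 247 246 245
  255]
 [  1 240 245 245 255 255 255 255 255 255 255 255 255 255 255 255 246 247
   58]
 [169 251 242 252 255 255 255 255 162 107 161 176 255 255 255 255 254  68
   27]
 [254 240 242 255 255 255 255 174 131 107 117 177 179 255 255 255 255  36
   29]
 [242 242 243 254 255 254 255 139 100 150 165 181 181 255 255 255 171  
[... 439 characters left out ...]
6 239 243 244 243 245 245 246 247 250 243  43  38
  163]
 [224  78 108 111 114 111  92 115 241 241 242 244 245 246 255  34  36  61
  158]]
depth pts
204 [56, 57, 58, 58, 57, 58, 57, 56, 57, 56, 57, 57, 56, 57, 58, 58]
207 [57, 58, 58, 57, 57, 57, 57, 58, 57, 58, 56, 57, 57, 58, 57, 57]
210 [56, 58, 58, 57, 58, 57, 62, 67, 65, 63, 59, 57, 57, 58, 58, 59]
213 [55, 57, 57, 58, 56, 73, 76, 76, 73, 69, 65, 58, 56, 57, 57, 58]
216 [56, 57, 57, 57, 81, 81, 82, 80, 79, 73, 64, 57, 57, 57, 57, 58]
219 [55, 56, 58, 62, 85, 85, 84, 85, 81, 76, 57, 57, 58, 57, 58, 57]
222 [55, 55, 72, 80, 83, 84, 84, 84, 81, 57, 57, 57, 56, 58, 58, 56]
225 [55, 81, 80, 79, 80, 58, 58, 57, 57, 58, 58, 57, 57, 57, 56, 56]
```

View pics/w3c.png

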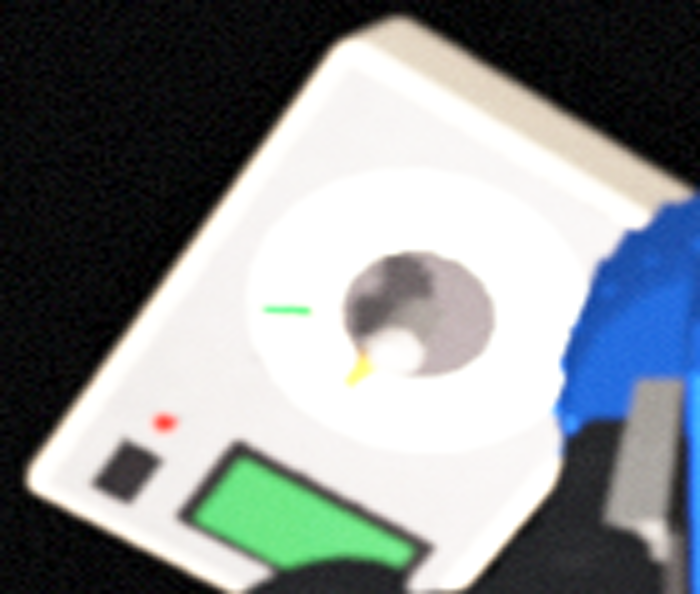

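The crop shows the collar centre at crop (420,313), the pilot top at (397,352), the brass key running to (350,381), and the green mark at (287,310).

```bash
python3 - <<'E'
from wr import *
f=np.load("w3.npz");im,d,M,T=f["im"],f["d"],f["mtx"],f["T"]
P=lambda x,y,z:onz(M,T,104.5+x/5,139.5+y/4.4,z)
col=P(420,313,.057);dial=P(418,311,.0555);pil=P(397,352,.085);key=P(350,381,.080);gm=P(287,310,.0555)
for n,p in(("col",col),("dial",dial),("pilot",pil),("key",key),("green",gm)):print(n,p.round(4))
A=(col+dial+pil)/3;an=lambda p:np.arctan2(*(p-A)[1::-1])
print("axis",A.round(4),"green ang",an(gm).round(3),"key",an(key).round(3),np.linalg.norm((key-A)[:2]),"unit x from green",an(gm)+1)
# case long edge on top panel z .055: crop (340,48)-(30,480)
a=P(340,48,.055);b=P(30,480,.055);print("edge ang",np.arctan2(*(b-a)[1::-1]).round(3),np.linalg.norm(b-a))
# held knob
hsv=cv2.cvtColor(im,cv2.COLOR_BGR2HSV);o=bot.get_obs()
w=im.min(2)>215;ys,xs=np.nonzero(w[264:301,250:262]);zt=o["position"][2]-.0376+.0575
Q=np.array([onz(M,T,x+250,y+264,zt)[:2] for x,y in zip(xs,ys)]);m=Q.mean(0);v=np.linalg.svd(Q-m)[2][0];v*=np.sign(v[0]);e=m+v*((Q-m)@v).max()
print("ptr ang",np.arctan2(v[1],v[0]),"centre-tcp",(e-.024*v-o["position"][:2]).round(4))
l=onz(M,T,218.5,225,zt-.024);r=onz(M,T,298.5,225,zt-.024);print("skirt",l.round(4),r.round(4),o["position"])
E
```

```text
col [ 0.5483 -0.4407  0.057 ]
dial [ 0.5483 -0.4415  0.0555]
pilot [ 0.548  -0.4393  0.085 ]
key [ 0.5581 -0.4519  0.08  ]
green [ 0.548  -0.473   0.0555]
axis [ 0.5482 -0.4405  0.0658] green ang -1.576 key -0.852 0.015090312134621692 unit x from green -0.5755482078284277
edge ang -0.619 0.15190650187448843
ptr ang 0.0020510498923945737 centre-tcp [-0.0002 -0.0013]
skirt [ 0.4924 -0.3813  0.2255] [ 0.4923 -0.3359  0.2255] [ 0.49995133 -0.35868605  0.22961642]
```

```bash
python3 - <<'E'
from h import *;from cell import bot
plan(bot.get_obs(),[(.5482,-.4405,.2293),(.5482,-.4405,.1326)],np.pi/2-.45)
E
```

```text
shift [-0.0482 -0.0818  0.0003]
shift [-0.0482 -0.0819  0.097 ]
rotvec [ 3.000e-04 -3.000e-04  4.504e-01]
rotvec [ 3.0000e-04  4.0000e-04 -2.6912e+00]
```

Emit:
apply_moves --pt "-0.006 -0.01 0 0 0 0.05 0.005" --pt "-0.018 -0.03 0 0 0 0.14 0.005" --pt "-0.03 -0.05 0 0 0 0.24 0.005" --pt "-0.04 -0.068 0 0 0 0.34 0.005" --pt "-0.046 -0.078 0.005 0 0 0.42 0.005" --pt "-0.048 -0.082 0.02 0 0 0.45 0.005" --pt "-0.048 -0.082 0.04 0 0 0.45 0.005" --pt "-0.048 -0.082 0.06 0 0 0.45 0.005" --pt "-0.048 -0.082 0.08 0 0 0.45 0.005" --pt "-0.048 -0.082 0.092 0 0 0.45 0.005" --pt "-0.048 -0.082 0.094 0 0 0.45 0.005" --pt "-0.048 -0.082 0.094 0 0 0.45 0.005"

```text
t: 6.88
position: [0.548, -0.4407, 0.1352]
ee_rot: [0.223, 0.975, 0.0, -0.0]
wrist_force: [-0.1, -0.2, -0.3]
gripper_width: 0.151
grip_force: 58.7
```

Emit:
apply_moves --pt "0 0 0 0 0 0 0.005" --pt "0 0 0 0 0 0 0.005" --pt "0 0 0 0 0 0 0.005"

```text
t: 7.13
position: [0.5488, -0.4419, 0.1369]
ee_rot: [0.223, 0.975, -0.001, 0.001]
wrist_force: [0.1, 0.5, -0.7]
gripper_width: 0.153
grip_force: 58.7
```

```bash
python3 - <<'E'
from h import *;from cell import bot
o=bot.get_obs();print(o["position"],o["wrist_force"],o["wrist_torque"],o["qpos"].round(2))
im,d=bot.capture("scene");cv2.imwrite("pics/s3.png",im)
cv2.imwrite("pics/s3c.png",cv2.resize(im[110:230,215:345],None,fx=5,fy=5,interpolation=2))
E
```

```text
[ 0.5488335  -0.44190988  0.13690989] [ 0.14748865  0.53101377 -0.73370458] [ 0.00262644 -0.04199261 -0.00177845] [-0.86  0.43  0.3   1.44  0.   -0.41]
```

View pics/s3c.png

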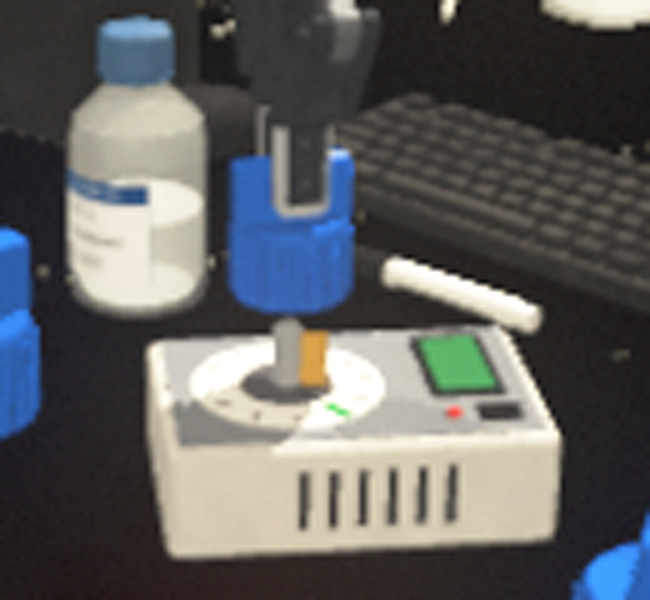

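The knob (crop 291) is centred over the pilot (crop 289), and the key top stands near 80 mm. Lowering gently.

Emit:
apply_moves --pt "0 0 0.002 0 0 0 0.005" --pt "0 0 0.004 0 0 0 0.005" --pt "0 0 0.006 0 0 0 0.005" --pt "0 0 0.008 0 0 0 0.005" --pt "0 0 0.01 0 0 0 0.005" --pt "0 0 0.012 0 0 0 0.005" --pt "0 0 0.012 0 0 0 0.005" --pt "0 0 0.012 0 0 0 0.005" --pt "0 0 0.012 0 0 0 0.005"

```text
t: 7.93
position: [0.5484, -0.4415, 0.1234]
ee_rot: [0.223, 0.975, -0.0, 0.0]
wrist_force: [0.6, 0.4, 0.6]
gripper_width: 0.149
grip_force: 58.7
```

Emit:
apply_moves --pt "0 0 0.0005 0 0 0 0.005" --pt "0 0 0.001 0 0 0 0.005" --pt "0 0 0.0015 0 0 0 0.005" --pt "0 0 0.002 0 0 0 0.005" --pt "0 0 0.002 0 0 0 0.005" --pt "0 0 0.002 0 0 0 0.005"

```text
t: 8.43
position: [0.5483, -0.4414, 0.1212]
ee_rot: [0.223, 0.975, 0.0, -0.0]
wrist_force: [-0.1, 0.1, -0.4]
gripper_width: 0.149
grip_force: 58.7
```

Emit:
apply_moves --pt "0 0 0.0005 0 0 0 0.005" --pt "0 0 0.001 0 0 0 0.005" --pt "0 0 0.0015 0 0 0 0.005" --pt "0 0 0.002 0 0 0 0.005" --pt "0 0 0.002 0 0 0 0.005" --pt "0 0 0.002 0 0 0 0.005"

```text
t: 8.93
position: [0.5484, -0.4414, 0.1193]
ee_rot: [0.223, 0.975, 0.0, 0.0]
wrist_force: [0.6, 0.4, -0.6]
gripper_width: 0.149
grip_force: 58.8
```

Emit:
apply_moves --pt "0 0 0.0004 0 0 0 0.005" --pt "0 0 0.0008 0 0 0 0.005" --pt "0 0 0.001 0 0 0 0.005" --pt "0 0 0.001 0 0 0 0.005" --pt "0 0 0.001 0 0 0 0.005"

```text
t: 9.35
position: [0.5484, -0.4415, 0.1184]
ee_rot: [0.223, 0.975, 0.0, 0.0]
wrist_force: [0.1, -0.2, 1.5]
gripper_width: 0.149
grip_force: 59.0
```

Possibly first contact; continuing in half-millimetre steps.

Emit:
apply_moves --pt "0 0 0.0003 0 0 0 0.005" --pt "0 0 0.0005 0 0 0 0.005" --pt "0 0 0.0005 0 0 0 0.005" --pt "0 0 0.0005 0 0 0 0.005" --pt "0 0 0.0005 0 0 0 0.005"

```text
t: 9.77
position: [0.5484, -0.4414, 0.1179]
ee_rot: [0.223, 0.975, 0.0, 0.0]
wrist_force: [-0.1, 1.7, 2.9]
gripper_width: 0.152
grip_force: 59.1
```

```bash
python3 - <<'E'
from cell import bot
for _ in range(4):
    bot.capture("wrist");o=bot.get_obs();print(o["position"].round(4),o["wrist_force"].round(2),o["wrist_torque"].round(3))
E
```

```text
[ 0.5484 -0.4414  0.1179] [-0.15  0.9   2.46] [ 0.094 -0.039 -0.003]
[ 0.5484 -0.4414  0.1178] [-0.36  0.19  2.58] [ 0.115 -0.063 -0.02 ]
[ 0.5484 -0.4414  0.1178] [0.84 0.42 2.18] [ 0.114 -0.074  0.016]
[ 0.5484 -0.4414  0.1178] [-0.35 -0.31  3.07] [ 0.057 -0.069  0.059]
```

Emit:
apply_moves --pt "0 0 0.0002 0 0 0 0.005" --pt "0 0 0.0004 0 0 0.01 0.005" --pt "0 0 0.0004 0 0 0.03 0.005" --pt "0 0 0.0004 0 0 0.05 0.005" --pt "0 0 0.0004 0 0 0.07 0.005" --pt "0 0 0.0004 0 0 0.09 0.005" --pt "0 0 0.0004 0 0 0.11 0.005" --pt "0 0 0.0004 0 0 0.13 0.005" --pt "0 0 0.0004 0 0 0.15 0.005" --pt "0 0 0.0004 0 0 0.17 0.005" --pt "0 0 0.0004 0 0 0.19 0.005" --pt "0 0 0.0004 0 0 0.2 0.005"

```text
t: 10.97
position: [0.5483, -0.4413, 0.1172]
ee_rot: [0.32, 0.947, 0.0, -0.0]
wrist_force: [1.8, 0.8, -0.9]
gripper_width: 0.149
grip_force: 58.7
```

```bash
cat > f.py <<'E'
from cell import bot
import numpy as np
F=[]
for _ in range(5):
    bot.capture("wrist");o=bot.get_obs();F.append(np.r_[o["position"],o["wrist_force"],o["wrist_torque"]])
print(np.mean(F,0).round(4),"t",o["t"])
x,y=o["ee_rot"][:2];print("pointer ang",round(2*np.arctan2(y,x)-np.pi,4))
E
python3 f.py
```

```text
[ 0.5483 -0.4414  0.1173  1.0544  1.3117 -1.0213  0.274  -0.1693 -0.002 ] t 11.2167
pointer ang -0.6496
```

Fz fell to about zero, so the key may be in the slot. I'll test by pressing down 1 mm.

Emit:
apply_moves --pt "0 0 0.0004 0 0 0 0.005" --pt "0 0 0.0008 0 0 0 0.005" --pt "0 0 0.001 0 0 0 0.005" --pt "0 0 0.001 0 0 0 0.005"

```text
t: 11.55
position: [0.5484, -0.4415, 0.1166]
ee_rot: [0.319, 0.948, -0.0, 0.0]
wrist_force: [0.6, 0.6, 0.4]
gripper_width: 0.146
grip_force: 59.0
```

```bash
python3 f.py
```

```text
[ 0.5484 -0.4415  0.1166  0.7836  1.0213  1.4274  0.3114 -0.2041 -0.0066] t 11.8
pointer ang -0.6498
```

Emit:
apply_moves --pt "0 0 0.0004 0 0 0 0.005" --pt "0 0 0.0007 0 0 0 0.005" --pt "0 0 0.0007 0 0 0 0.005" --pt "0 0 0.0007 0 0 0 0.005"

```text
t: 12.13
position: [0.5484, -0.4415, 0.1157]
ee_rot: [0.319, 0.948, -0.0, 0.0]
wrist_force: [0.6, 1.3, 2.9]
gripper_width: 0.145
grip_force: 59.0
```

```bash
python3 f.py
```

```text
[ 0.5484 -0.4415  0.1157  1.0362  0.9389  2.0226  0.2242 -0.275   0.0026] t 12.3833
pointer ang -0.6498
```

Emit:
apply_moves --pt "0 0 0 0 0 0.02 0.005" --pt "0 0 0 0 0 0.04 0.005" --pt "0 0 0 0 0 0.06 0.005" --pt "0 0 0 0 0 0.08 0.005" --pt "0 0 0 0 0 0.1 0.005" --pt "0 0 0 0 0 0.1 0.005"

```text
t: 12.88
position: [0.5482, -0.4412, 0.1154]
ee_rot: [0.367, 0.93, 0.0, -0.0]
wrist_force: [1.4, 0.7, -0.2]
gripper_width: 0.146
grip_force: 58.8
```

```bash
python3 f.py
```

```text
[ 5.4820e-01 -4.4130e-01  1.1540e-01  8.6740e-01  1.0431e+00 -1.0854e+00
  2.9630e-01 -1.9270e-01  9.0000e-04] t 13.1333
pointer ang -0.7496
```

Emit:
apply_moves --pt "0 0 0.0005 0 0 0 0.005" --pt "0 0 0.001 0 0 0 0.005" --pt "0 0 0.001 0 0 0 0.005"

```text
t: 13.38
position: [0.5484, -0.4415, 0.1147]
ee_rot: [0.366, 0.931, 0.0, 0.0]
wrist_force: [1.1, 1.1, 0.3]
gripper_width: 0.147
grip_force: 58.8
```

Emit:
apply_moves --pt "0 0 0.0005 0 0 0 0.005" --pt "0 0 0.001 0 0 0 0.005" --pt "0 0 0.001 0 0 0 0.005"

```text
t: 13.63
position: [0.5484, -0.4414, 0.1137]
ee_rot: [0.366, 0.931, 0.0, 0.0]
wrist_force: [0.4, 0.6, 1.2]
gripper_width: 0.148
grip_force: 58.9
```

```bash
python3 f.py
```

```text
[ 0.5484 -0.4414  0.1137  1.3158  1.1016  0.2126  0.2321 -0.2953 -0.0224] t 13.8833
pointer ang -0.7498
```

Emit:
apply_moves --pt "0 0 0.0005 0 0 0 0.005" --pt "0 0 0.001 0 0 0 0.005" --pt "0 0 0.0015 0 0 0 0.005" --pt "0 0 0.002 0 0 0 0.005" --pt "0 0 0.002 0 0 0 0.005"

```text
t: 14.3
position: [0.5483, -0.4414, 0.1115]
ee_rot: [0.366, 0.931, 0.0, -0.0]
wrist_force: [0.3, 1.2, 0.7]
gripper_width: 0.148
grip_force: 58.9
```

```bash
python3 f.py
```

```text
[ 0.5483 -0.4414  0.1116  0.9625  1.0897 -0.0215  0.2754 -0.2874  0.0111] t 14.55
pointer ang -0.7498
```

Emit:
apply_moves --pt "0 0 0.001 0 0 0 0.005" --pt "0 0 0.002 0 0 0 0.005" --pt "0 0 0.003 0 0 0 0.005" --pt "0 0 0.004 0 0 0 0.005" --pt "0 0 0.004 0 0 0 0.005"

```text
t: 14.97
position: [0.5483, -0.4413, 0.1074]
ee_rot: [0.366, 0.931, 0.0, -0.0]
wrist_force: [1.1, 2.1, -0.6]
gripper_width: 0.15
grip_force: 58.9
```

Emit:
apply_moves --pt "0 0 0.001 0 0 0 0.005" --pt "0 0 0.002 0 0 0 0.005" --pt "0 0 0.003 0 0 0 0.005" --pt "0 0 0.004 0 0 0 0.005" --pt "0 0 0.004 0 0 0 0.005"

```text
t: 15.38
position: [0.5483, -0.4413, 0.1034]
ee_rot: [0.366, 0.931, 0.0, -0.0]
wrist_force: [1.5, 0.5, -0.6]
gripper_width: 0.147
grip_force: 58.8
```

```bash
python3 f.py
```

```text
[ 0.5483 -0.4413  0.1034  1.1386  1.0412 -1.4345  0.2735 -0.3525  0.0117] t 15.6333
pointer ang -0.7498
```

Emit:
apply_moves --pt "0 0 0.001 0 0 0 0.005" --pt "0 0 0.002 0 0 0 0.005" --pt "0 0 0.003 0 0 0 0.005" --pt "0 0 0.004 0 0 0 0.005" --pt "0 0 0.005 0 0 0 0.005" --pt "0 0 0.006 0 0 0 0.005" --pt "0 0 0.007 0 0 0 0.005" --pt "0 0 0.007 0 0 0 0.005" --pt "0 0 0.007 0 0 0 0.005"

```text
t: 16.38
position: [0.5483, -0.4414, 0.0965]
ee_rot: [0.366, 0.931, 0.0, -0.0]
wrist_force: [1.4, 1.2, -0.4]
gripper_width: 0.15
grip_force: 58.8
```

Emit:
apply_moves --pt "0 0 0.0003 0 0 0 0.005" --pt "0 0 0.0006 0 0 0 0.005" --pt "0 0 0.001 0 0 0 0.005" --pt "0 0 0.001 0 0 0 0.005" --pt "0 0 0.001 0 0 0 0.005"

```text
t: 16.8
position: [0.5484, -0.4414, 0.0957]
ee_rot: [0.366, 0.931, 0.0, 0.0]
wrist_force: [1.5, 2.0, 1.2]
gripper_width: 0.152
grip_force: 59.0
```

```bash
python3 f.py
```

```text
[ 0.5484 -0.4414  0.0957  1.6595  2.0065  1.5386  0.4385 -0.4285 -0.0191] t 17.05
pointer ang -0.7498
```

Emit:
apply_moves --pt "0 0 0.0004 0 0 0 0.005" --pt "0 0 0.0004 0 0 0 0.005" --pt "0 0 0.0004 0 0 0 0.005" --pt "0 0 0.0004 0 0 0 0.005"

```text
t: 17.38
position: [0.5484, -0.4414, 0.0953]
ee_rot: [0.366, 0.931, 0.0, 0.0]
wrist_force: [1.3, 2.5, 0.9]
gripper_width: 0.152
grip_force: 59.0
```

```bash
python3 f.py
```

```text
[ 0.5483 -0.4414  0.0953  1.7042  1.54    1.1117  0.4286 -0.4525 -0.0122] t 17.6333
pointer ang -0.7498
```

Emit:
apply_moves --pt "0 0 0.0002 0 0 0.02 0.005" --pt "0 0 0.0004 0 0 0.04 0.005" --pt "0 0 0.0005 0 0 0.06 0.005" --pt "0 0 0.0005 0 0 0.09 0.005" --pt "0 0 0.0005 0 0 0.12 0.005" --pt "0 0 0.0005 0 0 0.15 0.005" --pt "0 0 0.0005 0 0 0.18 0.005" --pt "0 0 0.0005 0 0 0.2 0.005" --pt "0 0 0.0005 0 0 0.2 0.005"

```text
t: 18.38
position: [0.5484, -0.4411, 0.0947]
ee_rot: [0.458, 0.889, 0.0, -0.0]
wrist_force: [2.6, 3.3, 1.8]
gripper_width: 0.148
grip_force: 59.0
```

```bash
python3 f.py
```

```text
[ 0.5484 -0.4412  0.0947  2.1366  4.1748  1.6269  0.9685 -0.5863  0.0506] t 18.6333
pointer ang -0.9493
```

Emit:
apply_moves --pt "0.0001 0.0003 0 0 0 0.03 0.005" --pt "0.0002 0.0005 0 0 0 0.06 0.005" --pt "0.0002 0.0005 0 0 0 0.09 0.005" --pt "0.0002 0.0005 0 0 0 0.12 0.005" --pt "0.0002 0.0005 0 0 0 0.15 0.005" --pt "0.0002 0.0005 0 0 0 0.18 0.005" --pt "0.0002 0.0005 0 0 0 0.21 0.005" --pt "0.0002 0.0005 0 0 0 0.24 0.005" --pt "0.0002 0.0005 0 0 0 0.27 0.005" --pt "0.0002 0.0005 0 0 0 0.3 0.005" --pt "0.0002 0.0005 0 0 0 0.32 0.005" --pt "0.0002 0.0005 0 0 0 0.32 0.005"

```text
t: 19.63
position: [0.5487, -0.4411, 0.0947]
ee_rot: [0.593, 0.805, 0.0, 0.0]
wrist_force: [2.0, 2.3, 0.4]
gripper_width: 0.15
grip_force: 58.9
```

```bash
python3 f.py
```

```text
[ 0.5486 -0.441   0.0947  2.3883  2.3042  0.1155  0.547  -0.6753  0.0261] t 19.8833
pointer ang -1.2693
```

Forces are small. Turning the rest to −1.6.

Emit:
apply_moves --pt "0 0 0 0 0 0.03 0.005" --pt "0 0 0 0 0 0.06 0.005" --pt "0 0 0 0 0 0.09 0.005" --pt "0 0 0 0 0 0.12 0.005" --pt "0 0 0 0 0 0.15 0.005" --pt "0 0 0 0 0 0.18 0.005" --pt "0 0 0 0 0 0.21 0.005" --pt "0 0 0 0 0 0.24 0.005" --pt "0 0 0 0 0 0.27 0.005" --pt "0 0 0 0 0 0.3 0.005" --pt "0 0 0 0 0 0.33 0.005" --pt "0 0 0 0 0 0.33 0.005"

```text
t: 20.88
position: [0.5488, -0.4411, 0.0948]
ee_rot: [0.718, 0.696, 0.0, 0.0]
wrist_force: [3.7, 1.4, -0.7]
gripper_width: 0.148
grip_force: 58.8
```

```bash
python3 f.py; python3 - <<'E'
from h import *;from cell import bot
im,d=bot.capture("scene");cv2.imwrite("pics/s4c.png",cv2.resize(im[110:230,215:345],None,fx=5,fy=5,interpolation=2))
im,d=bot.capture("top");p=bot.camera_params("top")
E
```

```text
[ 0.5487 -0.441   0.0947  3.6005  1.6964 -0.4974  0.4007 -0.8667  0.0566] t 21.1333
pointer ang -1.5991
```

View pics/s4c.png

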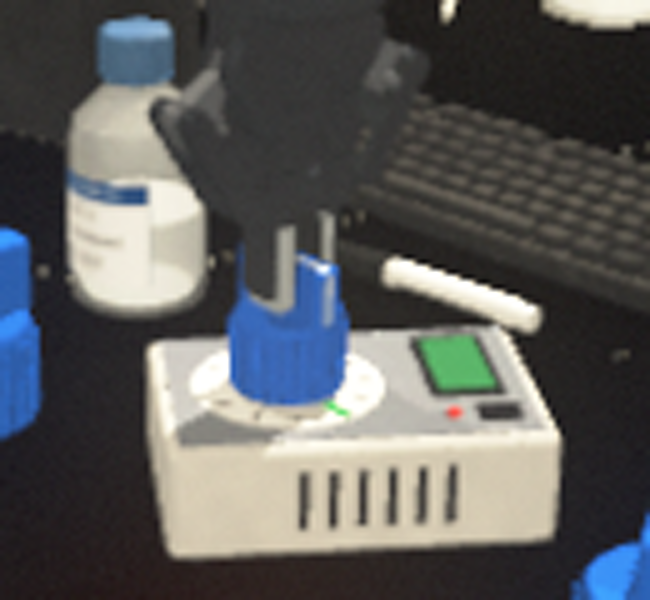

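The knob is seated on the collar with its pointer line at (328,300), in line with the green mark at (337,408). Releasing and lifting.

Emit:
apply_moves --pt "0 0 0 0 0 0 0.02" --pt "0 0 0 0 0 0 0.03" --pt "0 0 0 0 0 0 0.04" --pt "0 0 0 0 0 0 0.045" --pt "0 0 0 0 0 0 0.045" --pt "0 0 -0.01 0 0 0 0.045" --pt "0 0 -0.03 0 0 0 0.045" --pt "0 0 -0.06 0 0 0 0.045" --pt "0 0 -0.09 0 0 0 0.045" --pt "0 0 -0.12 0 0 0 0.045" --pt "0 0 -0.13 0 0 0 0.045" --pt "0 0 -0.13 0 0 0 0.045"

```text
t: 22.23
position: [0.5496, -0.4422, 0.2297]
ee_rot: [0.717, 0.697, -0.0, 0.003]
wrist_force: [0.7, -0.0, 0.7]
gripper_width: 0.528
grip_force: 0.0
```

```bash
python3 - <<'E'
from wr import *
bot.capture("top")
o,im,d,M,T=shot("w4");print(o["position"],o["t"])
hsv=cv2.cvtColor(im,cv2.COLOR_BGR2HSV)
for c,s in blobs(cv2.inRange(hsv,(40,80,40),(90,255,255)),4): print("green",c.round(1),s,onz(M,T,*c,.0555).round(4))
for c,s in blobs(cv2.inRange(hsv,(100,100,40),(125,255,255)),200):print("blue",c.round(1),s,onz(M,T,*c,.1).round(4))
w=(im.min(2)>215).astype(np.uint8)*255
for c,s in blobs(w,15):
    p=onz(M,T,*c,.1145)
    if np.hypot(p[0]-.548,p[1]+.44)<.035:
        print("white",c.round(1),s,p.round(4),"ang from axis",np.arctan2(p[1]+.4408,p[0]-.5484).round(3))
cv2.imwrite("pics/w4c.png",im)
E
```

```text
[ 0.54916817 -0.44167949  0.22683595] 22.2833
green [314.  195.7] [293 173  43  46 957] [ 0.6168 -0.4746  0.0555]
blue [202.   25.7] [ 155    0   83   59 3504] [ 0.5073 -0.3044  0.1   ]
blue [255.6 174.7] [ 234  151   45   57 1678] [ 0.5493 -0.4363  0.1   ]
blue [261.4 299.3] [ 237  269   54   60 2542] [ 0.5517 -0.582   0.1   ]
white [265.5 156.2] [ 194  103  160  128 3566] [ 0.559  -0.4156  0.1145] ang from axis 1.174
white [228.1 201.2] [204 185  56  37 163] [ 0.5222 -0.4581  0.1145] ang from axis -2.559
white [256.5 198.1] [255 187   4  22  83] [ 0.5495 -0.4557  0.1145] ang from axis -1.494
```

View pics/w4c.png

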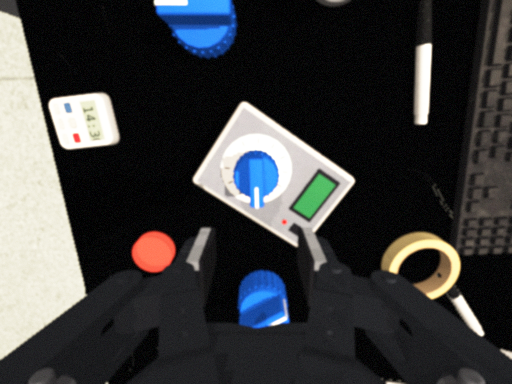

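The knob is seated, pointer straight down at (257,200) and covering the green mark. The timer and dish are still in place. One numeric check, then I'll hand in.

```bash
python3 - <<'E'
from wr import *
f=np.load("w4.npz");im,d,M,T=f["im"],f["d"],f["mtx"],f["T"]
ys,xs=np.nonzero(im[187:209,254:260].min(2)>215);P=np.array([onz(M,T,x+254,y+187,.1145)[:2] for x,y in zip(xs,ys)])
m=P.mean(0);v=np.linalg.svd(P-m)[2][0];v*=-np.sign(v[1]);print("ptr",np.arctan2(v[1],v[0]).round(3))
q=[(T[:3,3]+d[y,257]*ray(M,T,257,y)[1]).round(4) for y in(165,175,185,195,203)];print(q)
a=onz(M,T,245,103,.055);b=onz(M,T,353,182,.055);print("unit x",np.arctan2(*(b-a)[1::-1]))
E
```

```text
ptr -1.587
[array([ 0.5509, -0.4233,  0.1155]), array([ 0.5507, -0.4328,  0.1155]), array([ 0.5504, -0.4425,  0.1154]), array([ 0.5502, -0.4522,  0.1157]), array([ 0.5499, -0.46  ,  0.1164])]
unit x -0.6418963931359836
```

```bash
python3 -c "
from cell import bot
print(bot.finish_job())"
```

```text
the job is handed in; nothing more can be done
None
```

I set the blue knob back on the shaft, worked it down over the key onto the collar, turned it clockwise to the green mark, and let go. In the last pictures its underside is about 58 mm above the unit's origin, and its pointer is within about 0.06 rad of the mark; the job is handed in, but no verdict came back.

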